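Eject a dishwasher tablet and trap it on the chute

ROBOT

A 6-joint arm with a two-finger parallel gripper is mounted at the origin on a cart in front of the work surface, level with it; the furniture and walls round the work are solid. World frame = base frame: x ahead of the robot, y to its left, z up, the work surface at z = 0. Lengths are in mm, angles in rad, forces in N, time in s.
With the tool pointing down it reaches from about 350 to 975 mm from the base axis. Payload 7.1 kg.
Tool frame: the origin (TCP) lies at the very end of the fingers, on their centre line; the grasp point (between the pads) lies 19 mm behind it; x points along the fingers, z is the direction in which the jaws open and shut, and the axes are right-handed (so a half turn about x gives the same grasp; the last joint's range is limited). The gripper opens to 88 mm and grips with 3 to 60 N. Pads are 20 mm wide; open, the fingers measure 115 mm over their backs; the gripper's body (75 mm by 178 mm) begins 61 mm behind the grasp point.
Start: joints at [1.169, 0.423, 1.63, -0, 1.089, -0.019], TCP at [233.417, 579.76, 222.675] pointing down, gripper open.
Joint ranges: [-3, 3], [-0.9, 2.11], [0.09, 2.58], [-1.31, 4.45], [0.11, 2.69], [-2.54, 2.54]. Speed limits (rad/s): [2.39, 2.39, 3.01, 3.14, 3.14, 3.14].

INTERFACE

Orientations are given as a rotation vector (axis times angle).
In Python, from workcell import * gives the robot as it stands.
- The arm moves only by the shell command python3 -m crank 'ROWS'. ROWS is JSON, a list of rows, each a list of 3 entries, a list of its own where there are three numbers: the shift along the tool's x, y, z in cm, then the turn, a rotation vector about the tool's x, y, z in degrees, then the finger opening in cm, from 0 to 8.78. In form: [[[dx, dy, dz], [rx, ry, rz], claw], ...]. A call has 1 to 5 rows; each row shifts and turns the commanded pose from where the row before left it, along the tool's axes as they then stand; what a row does not reach is not made up. A row lasts 1/8 s, in which the tool goes at most 62.5 mm and 10.7 degrees, less where a joint would pass 70% of its speed; a pose out of reach is approached as far as the arm can. A call with a gripper value outside its range is refused whole. The fingers move at their own pace and stop on an object; the grip force is fixed at half the most. Time passes only in rows, so rows that do not move let the fingers close. It gives the time, the measured TCP pose, the force and the opening at its end, in the units of the state.
- get_obs(): the state, without advancing time (a new reading comes with each control period).
- get_image(name): name is "scene" or "top" or "wrist"; returns a dict with "pixels" (400x640x3 uint8, red, green, blue), "mtx" (3x3 intrinsics, pixels), "view" (4x4, takes a point from world to camera coordinates). Camera axes: x right, y down, z forward; pixel columns grow to the right and rows downward; lengths in mm; the calibration is good to about 2 mm. A picture is of the moment at which its call begins. There is no depth.
- close_job(): hands the job in, once; it reports no verdict.
The state is a dict: "t": time; "qpos": joint angles; "qvel": joint speeds; "joint_torque": joint torques, N m; "ee_pos": TCP position; "orientation": TCP orientation; "ft_force": force on the tool from outside, world axes, zero at the start; "moment": the same for the moment, N m; "width": finger opening in mm.
Only numpy, scipy, OpenCV 4.12 (cv2) and the standard library are available. Lean on these libraries where they do the work, as an engineer would, in place of code of your own. Each camera call takes 0.05 s, during which the arm holds its last target.

TASK

Press the orange button of the dishwasher-tablet dispenser with one fingertip, so that its spring ejects the tablet, and trap the tablet with the other finger before it slides off the end of the chute (it shoots out at once, so have that finger waiting in the chute). Finish while holding: one finger still keeps the button pressed and the other still stops the tablet on the chute. Do not grasp or lift the tablet, and leave the mug, shaker and cup where they stand.

Things in the scene. Friction and masses are not known exactly. Their poses are not given: they have to be found in the camera images.
- dispenser: Grey dishwasher-tablet dispenser with a metal chute, fixed, 148 mm long (x), 64 wide, 72 high. Origin: centre of its underside, on the worktop; z up; x points up the chute, from its open end (x = -73 mm) to the button (x = 31 to 69). A cross wall at x = 24 to 31 mm, 72 high, parts tablet and button. Fingers in line with x, with a gap of 55 to 90 mm, reach button and chute together.
- button_top (a point): Centre of the flat top of the orange button pad, 38 mm (along the dispenser's x) by 46 mm (y), with a white dot; at x = 49.5 mm, y = 0, 48 mm above the worktop when not pressed, 40 mm fully down. The frame round it is 37 mm high.
- button (a joint): Travel of the button straight down, m: 0 up, 0.008 fully down (spring, 1.6 N at the start to 4.8 N fully down; comes back up when let go). The gate frees the tablet at about 0.0055.
- chute_mid (a point): Point on the centre line of the chute floor where the tablet can be trapped: dispenser x = -30 mm, 34 mm above the worktop. The floor slopes 22 degrees down toward -x, is 44 mm wide, with rails 5 mm high. A fingertip here at pressed-button height clears the floor by 6 mm and blocks the tablet. A finger whose face toward the tablet is at x = -22 to -60 mm traps it well.
- gate (a point): Middle of the gate, at the floor: dispenser x = -6 mm. Two orange pins stand 5 mm above the chute floor, hold the tablet back and sink as the button is pressed. A spring kicker behind the tablet (10 mm stroke, about 0.6 N) then shoots it down the chute toward -x, too fast to be caught by a late move; it cannot stop on the chute by itself.
- tablet: Dishwasher tablet in slippery film, loose, rigid, white with a blue layer and red dot, 26 mm along the chute by 36 mm across by 22 mm high, about 35 g. Origin: centre of its underside; z is its upward normal, x points up the chute. It waits at dispenser x = 9 mm between cheeks 16 mm high.
- black_mug: Black mug, loose bystander, 80 mm across, 116 mm with the handle, 95 mm high; origin at the centre of its underside.
- steel_shaker: Steel seasoning shaker, loose bystander, 47 mm across, 82 mm high; origin at the centre of its underside.
- wooden_cup: Small pale wooden cup, loose bystander, 52 mm across, 53 mm high; origin at the centre of its underside.
Things that resemble listed ones, but are neither listed nor needed, are in the scene too. Several things have the shape of the tablet; the one meant has the colours described above.

How it is judged (in metres and radians):
On the way, in this order (a step that is already met when the one before it is completed fails the run):
1. the button is pressed (value of joint button above 0.004 m).
2. the ejected tablet is stopped on the chute by a finger while the button is down (x of tablet in the frame of dispenser between -0.06 and -0.002 m and contact force between the fingers and tablet above 0.01 N and linear speed of tablet below 0.03 m/s and value of joint button above 0.004 m and angle between tablet's own z axis and vertical below 0.7 rad), for 0.4 s.
At the end, for the whole second after the job is handed in: The tablet lies at rest (under 0.03 m/s) and level with the chute (tilt under 0.7 rad), touching a finger, with its centre 2 to 60 mm on the open-end side of the dispenser's origin (11 mm or more out of its nest, wholly on the chute), and the button is still pressed by more than 4 mm (all of step 2); the arm keeps its last pose, push and grip.
It fails at once if the tablet is lifted or carried (z of tablet in the frame of dispenser above 0.066 m).
It fails at once if the tablet leaves the chute (x of tablet in the frame of dispenser below -0.07 m or y of tablet in the frame of dispenser above 0.025 m or y of tablet in the frame of dispenser below -0.025 m).
It fails at once if the mug is moved (distance of black_mug from where it was at the start of the episode above 0.015 m).
It fails at once if the shaker is moved (distance of steel_shaker from where it was at the start of the episode above 0.015 m).
It fails at once if the cup is moved (distance of wooden_cup from where it was at the start of the episode above 0.015 m).
It also fails if it takes over 32 s, if anything falls off the work surface, if the arm or the gripper's body presses on something with over 40 N, if the wrist force passes 120 N, or if a joint passes its speed limit or range.

## Working session

There is one attempt and no reset: what is moved stays moved. The work goes in short steps, Python scripts to look and compute and a shell command to move; the robot and the scene stay as the last step left them, time stands still between calls to the robot, and variables do not carry over. Pictures are saved under pics/ and viewed, and the job is handed in when it is done.

```bash
mkdir -p pics; ls; python3 - <<'E'
from workcell import *
import cv2
o=get_obs();print(o)
for n in("scene","top","wrist"):
    d=get_image(n);cv2.imwrite(f"pics/{n}0.png",d["pixels"][...,::-1]);print(n,d["mtx"],d["view"])
E
```

```text
pics
{'t': 0.0, 'qpos': array([ 1.16900699e+00,  4.23826702e-01,  1.63071483e+00, -4.70334455e-05,
        1.08859798e+00, -1.89970684e-02]), 'qvel': array([-0.0022216 , -0.00050077, -0.00039808,  0.00066772,  0.00179184,
       -0.00169688]), 'joint_torque': array([ 9.97718998e-04, -5.44626188e+01, -2.73663837e+01,  6.43884041e-02,
        2.26863928e-02, -1.44650435e-04]), 'ee_pos': array([233.20738247, 579.24388173, 221.90077393]), 'orientation': array([-0.92368075,  1.36762125,  0.92223585]), 'ft_force': array([ 0.12298335, -0.30890105, -0.11955383]), 'moment': array([ 0.00154596,  0.02559799, -0.03013161]), 'width': 88.03067723561996}
scene [[455.80205288   0.         315.02388031]
 [  0.         455.80205288 196.30725657]
 [  0.           0.           1.        ]] [[-4.82691179e-01 -8.75790629e-01 -6.60948059e-06  3.04447719e+02]
 [-5.36024388e-01  2.95435304e-01 -7.90819724e-01  3.25215557e+02]
 [ 6.92594456e-01 -3.81718162e-01 -6.12049151e-01  5.12823911e+02]
 [ 0.00000000e+00  0.00000000e+00  0.00000000e+00  1.00000000e+00]]
top [[493.49658873   0.         315.83954062]
 [  0.         493.49658873 200.82930006]
 [  0.           0.           1.        ]] [[-2.45259565e-02 -9.99683610e-01  5.58188162e-03  3.19609298e+01]
 [-9.86318276e-01  2.32868082e-02 -1.63199214e-01  5.51390264e+02]
 [ 1.63017596e-01 -9.50812869e-03 -9.86577346e-01  1.10409606e+03]
 [ 0.00000000e+00  0.00000000e+00  0.00000000e+00  1.00000000e+00]]
wrist [[289.30319991   0.         321.66985275]
 [  0.         289.30319991 198.10081992]
 [  0.           0.           1.        ]] [[ 3.73145309e-01  9.27772123e-01 -1.21064612e-03 -6.24201923e+02]
 [ 8.91629904e-01 -3.58247808e-01  2.76865711e-01 -3.30753775e+01]
 [ 2.56434577e-01 -1.04390590e-01 -9.60907858e-01  3.89445931e+02]
 [ 0.00000000e+00  0.00000000e+00  0.00000000e+00  1.00000000e+00]]
```

View pics/scene0.png

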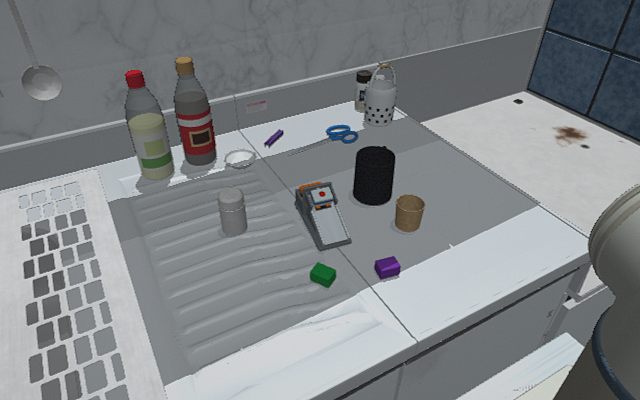

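View pics/top0.png

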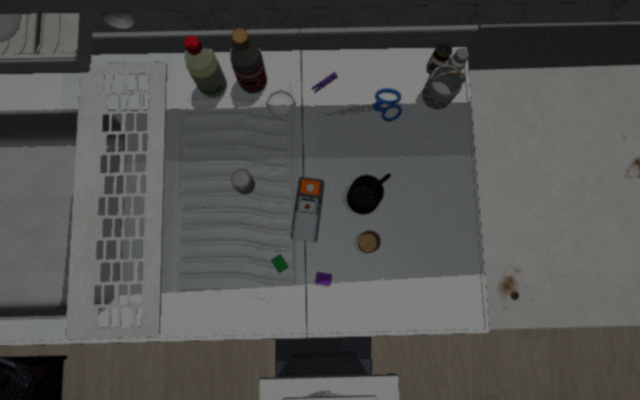

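View pics/wrist0.png

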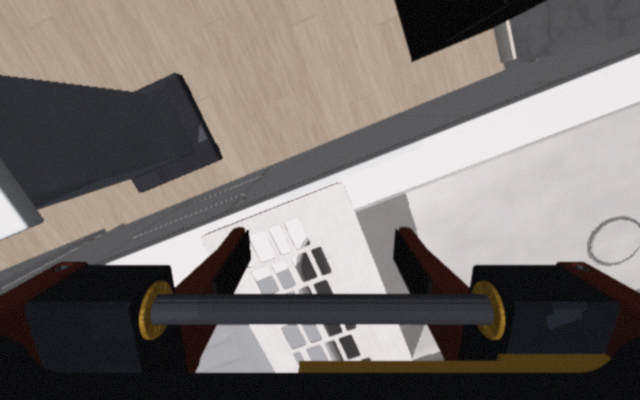

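```bash
python3 - <<'E'
import cv2
a=cv2.imread("pics/top0.png")[165:255,280:340];cv2.imwrite("pics/tc.png",cv2.convertScaleAbs(cv2.resize(a,None,fx=6.5,fy=6.5,interpolation=cv2.INTER_CUBIC),alpha=1.3))
a=cv2.imread("pics/scene0.png")[170:255,285:360];cv2.imwrite("pics/sc.png",cv2.resize(a,None,fx=7,fy=7,interpolation=cv2.INTER_CUBIC))
E
```

```text
(no output)
```

View pics/tc.png

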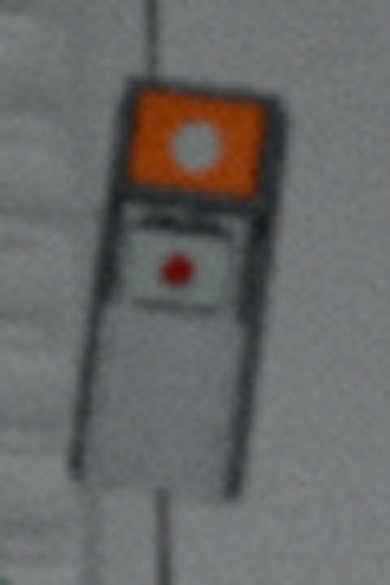

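View pics/sc.png

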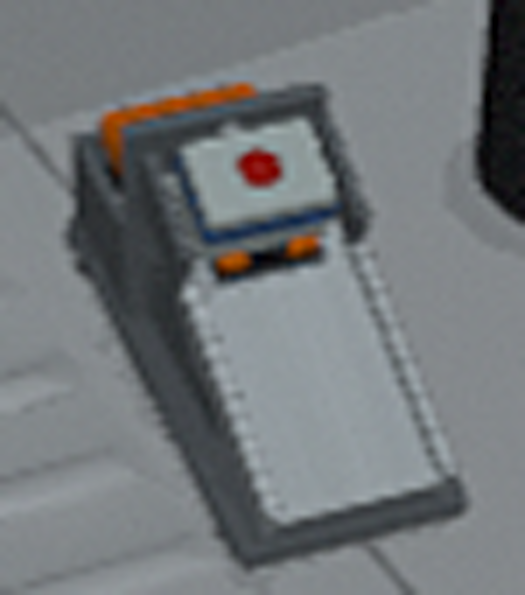

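```bash
cat > h.py <<'E'
import numpy as np
from scipy.optimize import least_squares
from scipy.spatial.transform import Rotation as R
def proj(P,K,V):
    c=np.asarray(P)@V[:3,:3].T+V[:3,3]; p=c@K.T; return p[:,:2]/p[:,2:]
def ray(uv,K,V):
    d=V[:3,:3].T@np.linalg.solve(K,[*uv,1]); return -V[:3,:3].T@V[:3,3],d/np.linalg.norm(d)
def tri(obs):
    A=np.zeros((3,3));b=np.zeros(3)
    for uv,K,V in obs:
        c,d=ray(uv,K,V);M=np.eye(3)-np.outer(d,d);A+=M;b+=M@c
    return np.linalg.solve(A,b)
def onz(uv,K,V,z):
    c,d=ray(uv,K,V);return c+d*(z-c[2])/d[2]
E
python3 - <<'E'
from workcell import *
from h import *
T=get_image("top");S=get_image("scene")
t=lambda u,v:(280+(u+.5)/6.5-.5,165+(v+.5)/6.5-.5)
s=lambda u,v:(285+(u+.5)/7-.5,170+(v+.5)/7-.5)
kt=(T["mtx"],T["view"]);ks=(S["mtx"],S["view"])
print("tablet dot",tri([(t(177,270),*kt),(s(259,169),*ks)]))
print("btn dot",onz(t(196,147),*kt,48))
mt=[((49.5,0,48),(196,147)),((.8,0,70.2),(177,270)),((68.5,23,48),(135,92)),((68.5,-23,48),(268,105)),((-73,24.5,16.6+3),(75,476)),((-73,-24.5,16.6+3),(234,495))]
ms=[((.8,0,70.2),(259,169)),((-73,22,16.6),(283,520)),((-73,-22,16.6),(443,487)),((24,-32,72),(325,92)),((68.5,23,48),(105,115))]
# latter excluded if poor
def w(p,q):
    c,n=np.cos(p[2]),np.sin(p[2]);q=np.array(q,float);return np.c_[p[0]+c*q[:,0]-n*q[:,1],p[1]+n*q[:,0]+c*q[:,1],q[:,2]+p[3]]
def f(p):
    return np.r_[(proj(w(p,[m[0] for m in mt]),*kt)-[t(*m[1]) for m in mt]).ravel(),(proj(w(p,[m[0] for m in ms[:3]]),*ks)-[s(*m[1]) for m in ms[:3]]).ravel()]
r=least_squares(f,[500,20,0,0],loss="soft_l1");print(r.x,np.round(f(r.x).reshape(-1,2),1).tolist())
p=r.x
for n,P in(("btn",(49.5,0,48)),("chute",(-30,0,34)),("btntip",(44,0,48))):print(n,w(p,[P]))
print(get_obs()["t"], R.from_rotvec(get_obs()["orientation"]).as_matrix())
E
```

```text
tablet dot [536.08641135  39.26979242  68.5922322 ]
btn dot [584.12179873  32.16872924  48.        ]
[ 5.35687796e+02  3.90013416e+01 -1.39267992e-01 -2.13154814e+00] [[0.0, -0.1], [0.4, 0.0], [0.6, -0.6], [-0.4, -0.4], [2.3, 1.2], [-1.5, 0.6], [-0.3, 0.0], [-0.2, 0.7], [-0.1, -0.7]]
btn [[584.7085314   32.12983916  45.86845186]]
chute [[505.97826013  43.16588858  31.86845186]]
btntip [[579.26178307  32.89333943  45.86845186]]
0.25 [[-2.25547916e-04 -9.27633106e-01  3.73492664e-01]
 [-6.07345273e-04  3.73492731e-01  9.27632907e-01]
 [-9.99999790e-01 -1.76133347e-05 -6.47634090e-04]]
```

```bash
python3 -m crank '[[[0,-4,-3.2],[0,0,0],7.5],[[0,-4,-3.2],[0,0,0],7.5],[[0,-4,-3.2],[0,0,0],7.5],[[0,-4,-3.2],[0,0,0],7.5],[[0,-4,-3.2],[0,0,0],7.5]]'; python3 -m crank '[[[0,-4,-3.2],[0,0,0],7.5],[[0,-4,-3.2],[0,0,0],7.5],[[0,-4,-3.2],[0,0,0],7.5],[[0,-4,-3.2],[0,0,0],7.5],[[0,-4,-3.2],[0,0,0],7.5]]'
python3 -m crank '[[[0,0,0],[10,0,0],7.5],[[0,0,0],[10,0,0],7.5],[[0,0,0],[10,0,0],7.5],[[0,0,0],[10,0,0],7.5],[[0,0,0],[10,0,0],7.5]]'; python3 -m crank '[[[0,0,0],[10,0,0],7.5],[[0,0,0],[10,0,0],7.5],[[0,0,0],[6,0,0],7.5],[[0,0,0],[0,0,0],7.5]]'
python3 - <<'E'
from workcell import *
from h import *
import cv2
o=get_obs();print(o["ee_pos"],o["qpos"],R.from_rotvec(o["orientation"]).as_matrix().round(4))
d=get_image("wrist");cv2.imwrite("pics/w1.png",d["pixels"][...,::-1])
E
```

```text
t: 0.88
ee_pos: [359.8, 355.2, 222.8]
orientation: [-0.923, 1.366, 0.923]
ft_force: [0.5, 0.8, -0.3]
width: 74.9
t: 1.5
ee_pos: [485.6, 132.0, 222.8]
orientation: [-0.923, 1.366, 0.923]
ft_force: [1.4, 1.0, 0.3]
width: 75.1
t: 2.12
ee_pos: [484.9, 133.5, 222.7]
orientation: [-0.243, 1.557, 0.243]
ft_force: [0.3, 0.6, 0.1]
width: 75.3
t: 2.62
ee_pos: [484.9, 133.5, 222.7]
orientation: [0.108, 1.568, -0.108]
ft_force: [0.2, -0.3, -0.1]
width: 74.9
[484.91015256 133.50406425 222.6596295 ] [ 2.45005910e-01  2.44020824e-01  1.89568239e+00 -1.42608863e-05
  1.00192227e+00  3.82454798e-01] [[-0.      0.137   0.9906]
 [-0.      0.9906 -0.137 ]
 [-1.     -0.     -0.    ]]
```

View pics/w1.png

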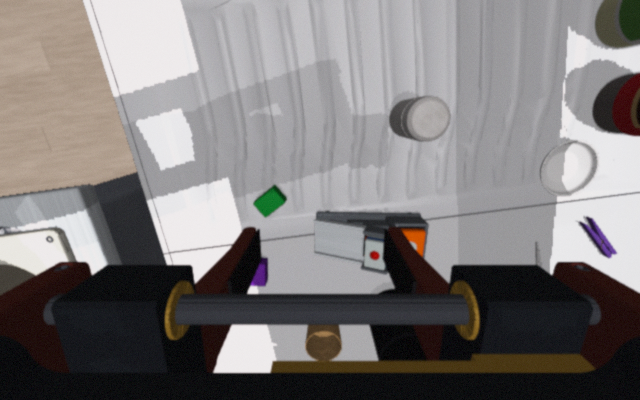

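```bash
python3 -m crank '[[[0,-4,2],[0,0,0],7.5],[[0,-4,2],[0,0,0],7.5],[[0,-4,2],[0,0,0],7.5],[[0,-3.4,1.8],[0,0,0],7.5],[[0,0,0],[0,0,0],7.5]]'
python3 - <<'E'
from workcell import *
from h import *
import cv2
o=get_obs();print(o["t"],o["ee_pos"])
d=get_image("wrist");cv2.imwrite("pics/w2.png",d["pixels"][...,::-1]);np.savez("w2.npz",K=d["mtx"],V=d["view"])
a=d["pixels"][80:260,230:470,::-1];cv2.imwrite("pics/w2c.png",cv2.resize(a,None,fx=3.3,fy=3.3,interpolation=cv2.INTER_CUBIC))
E
```

```text
t: 3.3
ee_pos: [541.6, -31.8, 222.6]
orientation: [0.109, 1.568, -0.11]
ft_force: [-0.7, -0.5, 0.1]
width: 75.1
3.3 [541.6274792  -31.78427249 222.62172136]
```

View pics/w2.png

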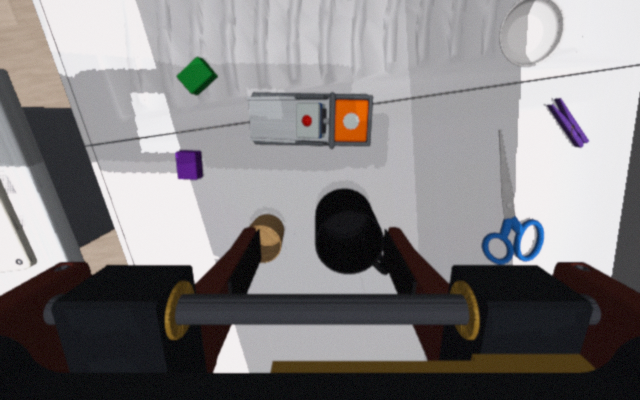

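View pics/w2c.png

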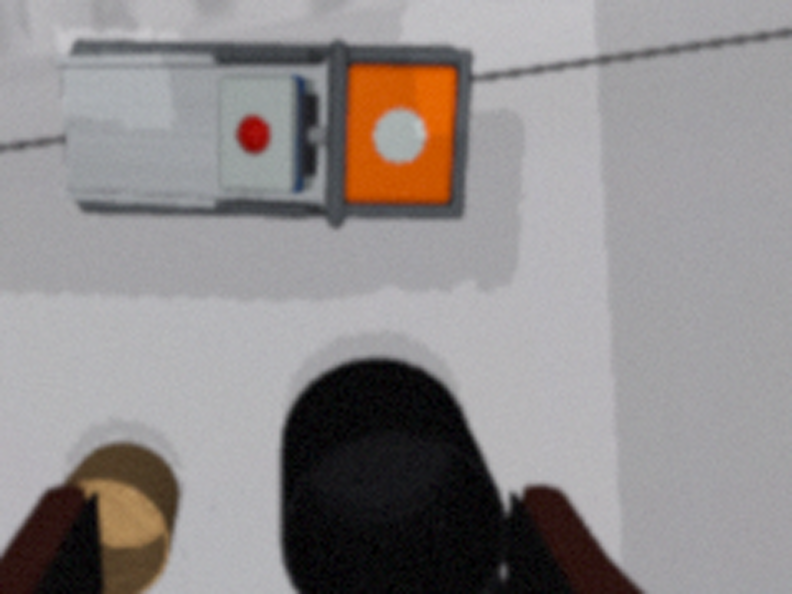

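```bash
python3 - <<'E'
from workcell import *
from h import *
T=get_image("top");n=np.load("w2.npz")
kw=(n["K"],n["V"]);kt=(T["mtx"],T["view"]);S=get_image("scene");ks=(S["mtx"],S["view"])
t=lambda u,v:(280+(u+.5)/6.5-.5,165+(v+.5)/6.5-.5)
s=lambda u,v:(285+(u+.5)/7-.5,170+(v+.5)/7-.5)
c=lambda u,v:(230+(u+.5)/3.3-.5,80+(v+.5)/3.3-.5)
print("bdot",tri([(t(196,147),*kt),(c(399,135),*kw)]),"onz",onz(c(399,135),*kw,48))
print("tdot",tri([(t(177,270),*kt),(c(254,134),*kw),(s(259,169),*ks)]))
for q in [(348,64),(461,64),(456,205),(346,203)]: print(onz(c(*q),*kw,48))
E
```

```text
bdot [582.58041041  32.5510026   55.22166365] onz [583.12350565  32.722498    48.        ]
tdot [535.72082318  39.63037082  69.04575624]
[568.86315753  57.76212275  48.        ]
[606.09771678  52.54594182  48.        ]
[600.05349391   6.71613502  48.        ]
[562.43668585  12.68062481  48.        ]
```

```bash
python3 -m crank '[[[0,3.5,-0.5],[0,0,0],7.5],[[0,3.46,-0.6],[0,0,0],7.5],[[4,0,0],[0,0,0],7.5],[[4,0,0],[0,0,0],7.5],[[4,0,0],[0,0,0],7.5]]'; python3 -m crank '[[[2.5,0,0],[0,0,0],7.5],[[1.5,0,0],[0,0,0],7.5],[[0,0,0],[0,0,0],7.5]]'
python3 - <<'E'
from workcell import *
from h import *
import cv2
o=get_obs();print(o["t"],o["ee_pos"],o["ft_force"],o["width"])
for n,b in(("scene",(150,260,260,400)),("top",(165,255,260,360))):
    d=get_image(n)["pixels"][b[0]:b[1],b[2]:b[3],::-1];cv2.imwrite(f"pics/{n}3.png",cv2.resize(d,None,fx=5,fy=5,interpolation=cv2.INTER_CUBIC))
cv2.imwrite("pics/w3.png",get_image("wrist")["pixels"][...,::-1])
E
```

```text
t: 4.08
ee_pos: [539.3, 42.2, 101.9]
orientation: [0.107, 1.568, -0.106]
ft_force: [0.2, -0.3, 0.3]
width: 74.9
t: 4.45
ee_pos: [538.9, 41.3, 62.1]
orientation: [0.108, 1.57, -0.108]
ft_force: [-0.6, -0.8, -0.3]
width: 74.7
4.45 [538.94853212  41.30820283  62.10493699] [-0.56111716 -0.7957106  -0.26359454] 74.7314705012427
```

View pics/scene3.png

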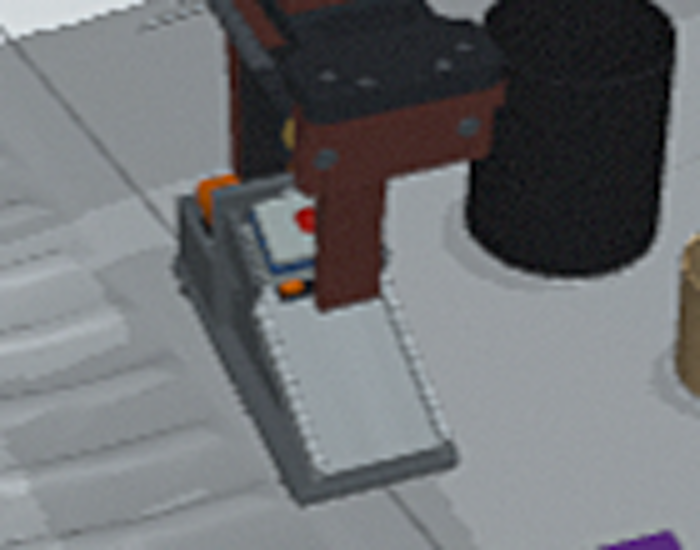

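View pics/w3.png

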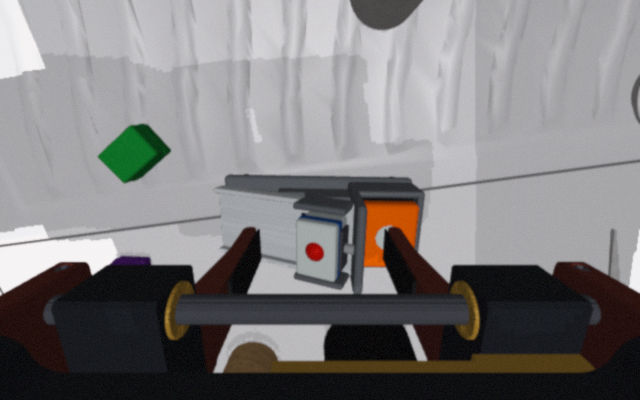

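```bash
python3 -m crank '[[[0,-0.25,0.2],[0,0,0],7.5],[[0.6,0,0],[0,0,0],7.5],[[0.5,0,0],[0,0,0],7.5],[[0,0,0],[0,0,0],7.5]]'
python3 -m crank '[[[0.3,0,0],[0,0,0],7.5],[[0.2,0,0],[0,0,0],7.5],[[0,0,0],[0,0,0],7.5]]'
```

```text
t: 5.1
ee_pos: [540.8, 37.9, 51.1]
orientation: [0.109, 1.569, -0.109]
ft_force: [0.5, 1.0, 0.9]
width: 75.0
t: 5.48
ee_pos: [541.4, 37.9, 46.6]
orientation: [0.109, 1.568, -0.109]
ft_force: [0.1, 0.8, 1.2]
width: 74.8
```

```bash
python3 -m crank '[[[0.3,0,0],[0,0,0],7.5],[[0.25,0,0],[0,0,0],7.5],[[0,0,0],[0,0,0],7.5],[[0,0,0],[0,0,0],7.5],[[0,0,0],[0,0,0],7.5]]'
python3 - <<'E'
from workcell import *
import cv2
for i in range(4):
    o=get_obs();print(o["t"],o["ee_pos"],o["ft_force"],o["width"]);get_image("top")
for n,b in(("scene",(150,260,260,400)),("top",(165,255,260,360))):
    d=get_image(n)["pixels"][b[0]:b[1],b[2]:b[3],::-1];cv2.imwrite(f"pics/{n}4.png",cv2.resize(d,None,fx=5,fy=5,interpolation=cv2.INTER_CUBIC))
cv2.imwrite("pics/w4.png",get_image("wrist")["pixels"][...,::-1])
E
```

```text
t: 6.1
ee_pos: [541.5, 37.9, 41.3]
orientation: [0.109, 1.568, -0.109]
ft_force: [-0.8, 0.4, 3.7]
width: 75.2
6.1 [541.50527278  37.94539033  41.34424083] [-0.84221986  0.39582793  3.7414395 ] 75.23332291543932
6.15 [541.45303434  37.93216804  41.29323243] [0.18763911 0.45926519 3.36278088] 75.02915213171252
6.2 [541.46432578  37.93201818  41.31084535] [0.36449353 0.0052732  3.95262688] 74.7186536185641
6.25 [541.48840385  37.94770504  41.28828693] [0.17189231 0.14198654 4.08161156] 75.10624971368091
```

View pics/scene4.png

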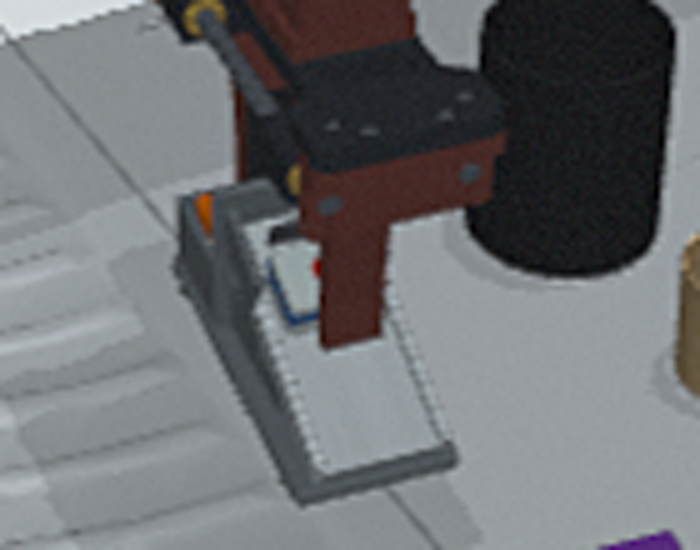

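View pics/w4.png

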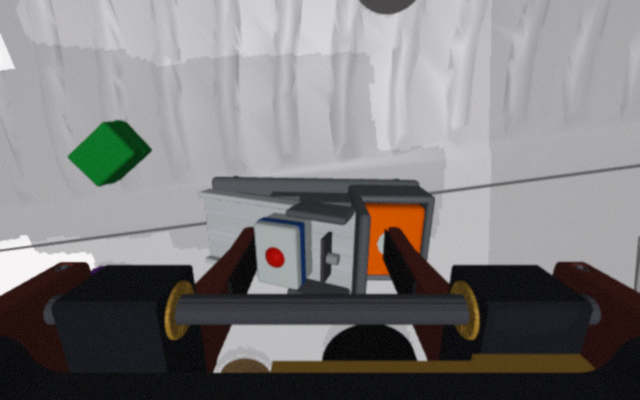

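```bash
python3 -m crank '[[[0,0,0],[0,0,0],7.5],[[0,0,0],[0,0,0],7.5],[[0,0,0],[0,0,0],7.5],[[0,0,0],[0,0,0],7.5],[[0,0,0],[0,0,0],7.5]]'
python3 - <<'E'
from workcell import *
from h import *
import cv2
d=get_image("wrist");im=d["pixels"][...,::-1];cv2.imwrite("pics/w5.png",cv2.resize(im[170:310,190:450],None,fx=3,fy=3,interpolation=cv2.INTER_CUBIC))
# tablet dot: iterate height with floor slope: top z=34+(x+30)tan22 +22/cos22 vertically over floor at same x
z=60
for i in range(20):
    P=onz((275,257),d["mtx"],d["view"],z);v=P[:2]-[535,39.4];x=v@[.990,-.14];y=v@[.14,.990];z=34+(x+30)*.404+22/.927
print("dot disp x,y,z",x,y,z,"tablet x",x+22*.3746)
E
```

```text
t: 7.08
ee_pos: [541.4, 37.9, 41.2]
orientation: [0.109, 1.568, -0.109]
ft_force: [1.2, 0.7, 4.8]
width: 74.9
dot disp x,y,z -18.75153984802741 2.3391621352222125 62.27684823580901 tablet x -10.51033984802741
```

View pics/w5.png

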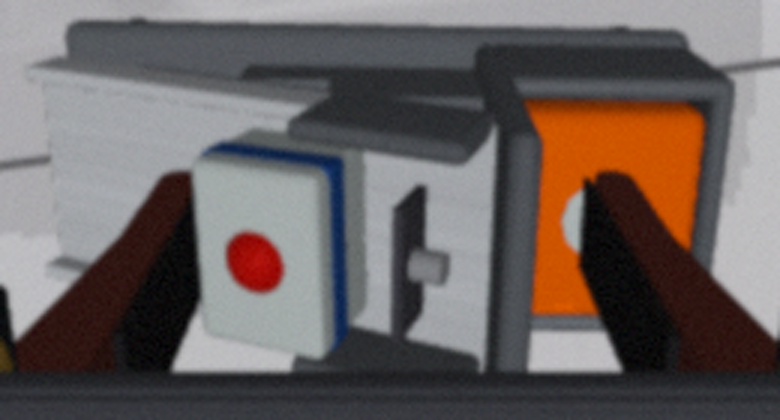

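```bash
python3 -c "
from workcell import *
o=get_obs();print(o['t'],o['ee_pos'],o['ft_force'])
close_job()"
```

```text
7.125 [541.45921872  37.92021049  41.22264792] [1.20292208 0.4078907  4.7323917 ]
the job is handed in; nothing more can be done
```

I pressed the orange button with one fingertip while the other finger waited in the chute. The tablet was ejected and trapped against that finger, and I handed the job in at 7.1 s with the pose still held. `close_job()` gives no verdict, so the result rests on my own checks.

- **Button:** the TCP is at z = 41.2 mm, which is about 6.8 mm of travel, and the upward force is about 4–5 N. That agrees with a pressed button.
- **Tablet:** it lies flat on the chute against the finger. It did not visibly move between the two wrist pictures, about 0.75 s apart. I estimate its centre at x ≈ -10 mm and y ≈ 2 mm in the dispenser frame, inside the allowed range.
- **Contact force:** I had no direct reading of the finger-to-tablet force and judged contact from the pictures.
- **Bystanders:** the gripper stayed clear of the mug, shaker and cup. I did not measure their positions again at the end.
- **Check that disagreed:** triangulating the button's white dot from two views gave a height of 55 mm against the stated 48 mm. The views of the dot were nearly parallel, so I put little weight on it. The pad's measured size, and the force when the finger touched it, both fit 48 mm.

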